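# Shut and latch the bench kiln

## Robot

A 6-joint arm with a two-finger parallel gripper is mounted at the origin on the work surface. World frame = base frame: x ahead of the robot, y to its left, z up, the work surface at z = 0. Lengths are in m, angles in rad, forces in N, time in s.
With the tool pointing down it reaches from about 0.35 to 1 m from the base axis. Payload 7.1 kg.
Tool frame: the origin (TCP) lies on the front face of the gripper's body, between the roots of the fingers; the fingertips stand manip.tip_reach ahead of it and the grasp point (between the pads) lies 54 mm ahead of it (manip.tip_reach is the distance from the TCP to the fingertips, in m); z points along the fingers, y is the line along which they close (so a half turn about z gives the same grasp; the last joint's range is limited). The gripper opens to 85 mm and grips with 20 to 120 N. Pads are 22 mm wide; open, the fingers measure 114 mm over their backs; the gripper's body (76 mm by 85 mm) begins 54 mm behind the grasp point. The pads swing forward as they close: fully open they stand 13 mm farther back than shut.
Start: joints at [1.312, 0.423, 1.63, -0, 1.089, -0.019], TCP at [0.148, 0.607, 0.304] pointing down, gripper open.
Joint ranges: [-3, 3], [-0.9, 2.11], [0.09, 2.58], [-1.31, 4.45], [0.11, 2.69], [-2.54, 2.54]. Speed limits (rad/s): [2.39, 2.39, 3.01, 3.14, 3.14, 3.14].

## Interface

Orientations are given as a unit quaternion [x, y, z, w].
In Python, from workcell import manip, optics gives the robot as it stands.
- The arm moves only by the tool arm_command, never from a script. Its argument "plan" is a list of rows, each a list of 4 numbers: the shift along the tool's x, y, z in units of 25 mm (1.0 is 25 mm), then the turn about the tool's z in units of 5 degrees (1.0 is 5 degrees). In form: [[dx, dy, dz, roll], ...]. A call has 1 to 5 rows; each row shifts and turns the commanded pose from where the row before left it, along the tool's axes as they then stand; what a row does not reach is not made up. A row lasts 1/8 s, in which the tool goes at most 62.5 mm and 10.7 degrees, less where a joint would pass 70% of its speed; a pose out of reach is approached as far as the arm can. A call is refused whole if a number of a shift passes 1 or a number of a turn 1, either way. A call with a gripper value outside its range is refused whole. "claw" is the opening, from 0 (shut) to 1 (fully open), set as the call begins (left out, the last holds). The fingers move at their own pace and stop on an object; "squeeze" is the grip in N (left out, the last holds). Time passes only in rows, so rows that do not move let the fingers close. It gives the time, the measured TCP pose, the force, the opening and the grip force at its end, in the units of the state.
- manip.state(): the state, without advancing time (a new reading comes with each control period).
- optics.get_image(name): name is "side" or "top"; returns the picture (420x560x3 uint8, blue, green, red); there is no depth.
- optics.camera_info(name): a dict with "vfov" (degrees; the focal length in pixels is half the picture's height over the tangent of half this angle, whatever the lens; pixels are square), "cx", "cy" (the principal point, pixels), "dist" ([k1, k2, p1, p2, k3] as OpenCV has them; the pictures are not rectified), "world_to_cam" (4x4, takes a point from world to camera coordinates). Camera axes: x right, y down, z forward; pixel columns grow to the right and rows downward; lengths in m; the calibration is good to about 2 mm. A picture is of the moment at which its call begins. camera_info takes no time and is no camera call.
- manip.hand_in(): hands the job in; it is judged then, once.
The state is a dict: "time": time; "q": joint angles; "qd": joint speeds; "joint_torque": joint torques, N m; "ee_pos": TCP position; "tool_rot": TCP orientation; "ft_force": force on the tool from outside, world axes, zero at the start; "torque": the same for the moment, N m; "opening": finger opening in m; "gripper_force": force on a finger pad.
Only numpy, scipy, OpenCV 4.12 (cv2) and the standard library are available. Lean on these libraries where they do the work, as an engineer would, in place of code of your own. Each camera call takes 0.05 s, during which the arm holds its last target. There are 200 camera calls.

## Task

The small jeweller's kiln is loaded and its door stands ajar. Lift the latch bar by its wooden handle, bring the door fully shut with the bar held over the striker's horn, and let the bar drop right home into the notch so that the door is latched, then let go. Do not slam the door, since the firebrick chips, and leave the other things on the bench where they are.

Things in the scene. Friction and masses are not known exactly. Their poses are not given: they have to be found in the camera images.
- kiln: Grey sheet-steel bench kiln, fixed: case 230 mm wide, 240 deep, top 200 above the bench, white firebrick chamber, on a 290 x 270 x 12 heat board. Origin on the bench under its middle; z up, +x to its back, +y to its hinge side. Its front looks along its -x, roughly to the robot's left (world +y), with the hinge on the far side (world +x) and the striker near. Case front 120 from the origin
- door_hinge (a point): Point on the door's upright hinge axis, 150 mm above the bench, at (-135, 121) mm in the kiln's own x, y; axes as the kiln's
- kiln_door (a joint): Door angle in rad: 0 = fully shut against its stop, grows as it swings open away from the case (clockwise from above), at most 1.7. Stays where it is left: friction 0.15 N m. The door is a grey slab 224 wide, 160 high, 28 mm thick, top edge 195 mm above the bench; its outer face is 15 mm in front of the hinge axis
- door_edge (a point): Top corner of the door's outer face at its free edge, 195 mm above the bench and 232 mm along the door from the hinge axis; moves with the door, axes as the kiln's when shut (-x out of the door). 30 mm hingeward of it a steel guide staple (6 mm wide, 65 mm high) stands 22 mm off the door's face around the bar
- latch_bar (a joint): Bar angle in rad: 0 = level, as it lies in the notch; grows as its free end is lifted, at most 0.28. With the door open it hangs on a stop at -0.05. Only its weight (0.14 to 0.22 N m about the pivot) brings it down; 2 to 3 N up at the handle lifts it. To pass over the horn it must be above 0.09 (handle 8 mm above level). Flat dark steel, 183 x 16 x 6 mm, 8 mm off the door's outer face
- bar_pivot (a point): Centre of the pin on which the bar turns, at the bar's hinge-side end, 150 mm above the bench; 91 mm along the door from the hinge axis and 26 mm in front of it. From here towards the door's free edge the wooden handle is 85 mm and the part that falls in the notch 149 mm away. Axes as latch_handle
- latch_handle (a point): Point on the axis of the round dark wooden handle (22 mm diameter, 56 long) that sticks straight out of the bar, 51 mm from the door's face, 28 mm short of its end; 66 mm in front of the hinge axis and 176 mm along the door from it; 150 above the bench when level. -x points out along the handle, +y along the bar to the hinge, z up when level. Can be pinched from above, fingers closing along y
- notch (a point): Middle of the notch floor, 142 mm above the bench, at (-161, -119) mm in the kiln's x, y; axes as the kiln's. The striker is a 6 mm steel plate on the case's side that stands forward past the door's free edge; the notch in its top edge is 12 wide, 13 deep, open upwards. A blunt upright horn, 8 mm thick, in front of it stops the bar (and the door) if the bar is not lifted
- calculator: Grey desk calculator, 130 x 190 x 26 mm, loose on the bench to the robot's left; origin under its middle. Leave alone
- spray_bottle: Clear plastic spray bottle, 60 mm diameter, 151 mm high, standing loose on the bench; origin under its middle. Leave alone
- enamel_jar: Amber glass jar with steel cap, 64 mm diameter, 85 mm high, standing loose on the bench; origin under its middle. Leave alone
- desk_clock: Brass drum clock on a round wooden foot, 90 mm wide, 98 mm high, standing loose on the bench; origin under its middle. Leave alone

How it is judged:
By the outcome, as a careful person would: the job done as asked, in the order asked, and still so for the second after the job is handed in, with the robot touching nothing.
It also fails if it takes over 35 s, if anything falls off the work surface, if the arm or the gripper's body presses on something with over 40 N, if the wrist force passes 120 N, or if a joint passes its speed limit or range.

## Working session

There is one attempt and no reset: what is moved stays moved. The work goes in short steps, Python scripts to look and compute and a tool call to move; the robot and the scene stay as the last step left them, time stands still between calls to the robot, and variables do not carry over. Pictures are saved under pics/ and viewed, at most 10 in all, crops included, and the job is handed in when it is done.

Besides the shell and the picture viewer there is one more tool, called after "Call:" as name([rows], argument=value, ...), one row to a line, values as JSON. arm_command: Moves the arm, as the interface text tells. Its arguments: {"type":"object","properties":{"plan":{"type":"array"},"claw":{"type":"number"},"squeeze":{"type":"number"}},"required":["plan"]}

```bash
mkdir -p pics
python3 - <<'E'
from workcell import manip, optics
import cv2
for n in("side","top"):
    cv2.imwrite(f"pics/{n}0.png",optics.get_image(n)); print(n,optics.camera_info(n))
print(manip.state(),manip.tip_reach)
E
```

```text
side {'vfov': 44.90156774085147, 'cx': 281.1452241270806, 'cy': 208.6292998529583, 'dist': array([-0.0742432,  0.       ,  0.       ,  0.       ,  0.       ]), 'world_to_cam': array([[ 7.66947526e-01, -6.41709524e-01, -6.15587796e-04,
        -3.38548068e-01],
       [-3.83395098e-01, -4.57449985e-01, -8.02338900e-01,
         3.55805472e-01],
       [ 5.14586913e-01,  6.15587848e-01, -5.96868420e-01,
         1.19809731e+00],
       [ 0.00000000e+00,  0.00000000e+00,  0.00000000e+00,
         1.00000000e+00]])}
top {'vfov': 44.891116065327836, 'cx': 281.1552024284209, 'cy': 205.40009639008247, 'dist': array([-0.13240652,  0.        ,  0.        ,  0.        ,  0.        ]), 'world_to_cam': array([[ 0.00687484, -0.99987772,  0.01404568,  0.10912234],
       [-0.99309101, -0.00847229, -0.11704047,  0.55706972],
       [ 0.11714515, -0.013144  , -0.99302782,  1.47906383],
       [ 0.        ,  0.        ,  0.        ,  1.        ]])}
{'time': 0.1, 'q': array([ 1.31199304e+00,  4.23764575e-01,  1.63063030e+00,  8.22548460e-06,
        1.08862168e+00, -1.90030072e-02]), 'qd': array([ 2.19963263e-06, -1.51177064e-03, -1.51763355e-03, -5.67892415e-05,
        3.89189650e-04,  1.42340676e-03]), 'joint_torque': array([-2.09900768e-04, -5.58426297e+01, -2.82445335e+01, -1.22465949e-04,
        2.96888669e-03,  3.39715166e-05]), 'ee_pos': array([0.14831376, 0.60672777, 0.30321669]), 'tool_rot': array([ 1.19614930e-01,  9.92820105e-01, -7.04592039e-04, -1.02182293e-04]), 'ft_force': array([0.16620986, 0.65163337, 0.09526775]), 'torque': array([ 0.06106968,  0.01270605, -0.01192741]), 'gripper_force': 0.0, 'opening': 0.08482830815044262} 0.0726
```

View pics/side0.png

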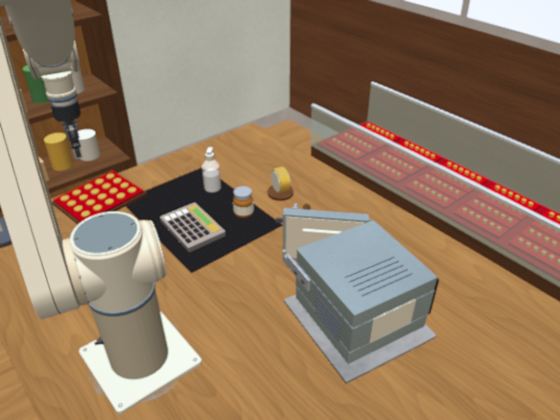

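View pics/top0.png

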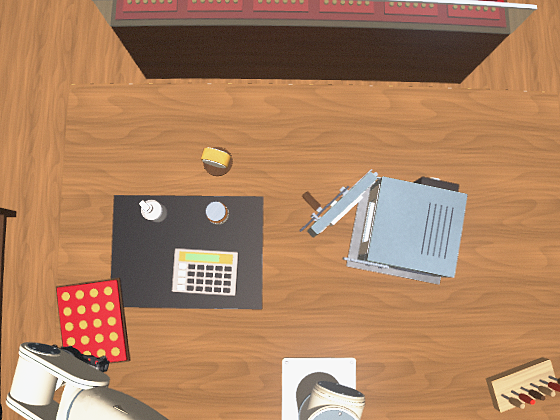

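The top view shows the kiln case at about (418,228), the door's top edge running from (376,173) to (313,235), and the handle at about (312,199). I'll enlarge that region.

Run:
```python
import cv2
i=cv2.imread("pics/top0.png")[155:295,280:480]
cv2.imwrite("pics/topc.png",cv2.resize(i,None,fx=4,fy=4,interpolation=cv2.INTER_CUBIC))
```

```text
(no output)
```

View pics/topc.png

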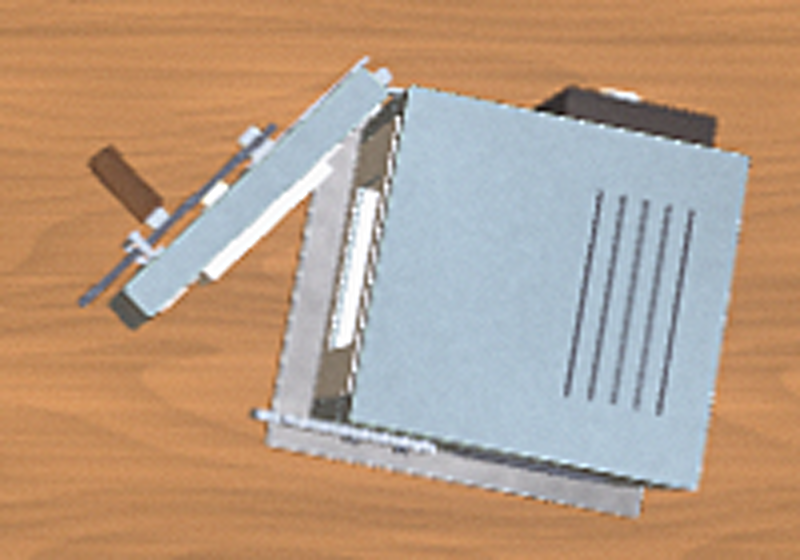

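The crop shows the case-top corners at (408,88), (748,156), (697,488) and (352,418). The door's outer top corner is at about (122,288), and the handle runs from (105,158) to (155,212).

```bash
cat > h.py <<'E'
import numpy as np, cv2
from workcell import manip, optics
from scipy.spatial.transform import Rotation as R
def cam(n):
    c=optics.camera_info(n); f=210/np.tan(np.radians(c["vfov"])/2)
    return np.array([[f,0,c["cx"]],[0,f,c["cy"]],[0,0,1]]),np.array(c["dist"]),np.array(c["world_to_cam"])
def ray(n,px,z):
    K,d,T=cam(n); p=cv2.undistortPoints(np.array(px,float).reshape(-1,1,2),K,d)[:,0]
    D=np.c_[p,np.ones(len(p))]@T[:3,:3]; o=-T[:3,:3].T@T[:3,3]
    return o+D*((np.asarray(z)-o[2])/D[:,2])[:,None]
def proj(n,P):
    K,d,T=cam(n); return cv2.projectPoints(np.array(P,float).reshape(-1,1,3),cv2.Rodrigues(T[:3,:3])[0],T[:3,3],K,d)[0][:,0]
E
python3 - <<'E'
from h import *
cr=lambda a:np.array(a)/4+[280-.375,155-.375]
C=ray("top",cr([(408,88),(748,156),(697,488),(352,418)]),np.full(4,.2))[:,:2]
L=np.array([(-.12,.115),(.12,.115),(.12,-.115),(-.12,-.115)])
print(C,[np.linalg.norm(C[i]-C[i-1]) for i in range(4)])
H=(L.T)@(C-C.mean(0)); U,S,V=np.linalg.svd(H); Rk=(U@V).T; o=C.mean(0)
print("yaw",np.arctan2(Rk[1,0],Rk[0,0]),"o",o,"res",(L@Rk.T+o-C)*1e3)
hinge=o+Rk@[-.135,.121]; print("hinge",hinge,"notch",o+Rk@[-.161,-.119])
D=ray("top",cr([(122,288),(360,65),(105,158),(155,212)]),[.195,.195,.146,.146])[:,:2]
print("door pts in kiln frame rel hinge",(D-hinge)@Rk, "world",D)
# edge at angle a: hinge + Rz(-a)@(-.015,-.232)
e=(D[0]-hinge)@Rk; a=np.arctan2(-.232,-.015)-np.arctan2(e[1],e[0]); print("angle",a%(2*np.pi),np.hypot(*e))
h=(D[2]*.5+D[3]*.5-hinge)@Rk; print(np.hypot(*h),np.hypot(.066,.176),(np.arctan2(-.176,-.066)-np.arctan2(h[1],h[0]))%(2*np.pi))
E
```

```text
[[ 0.6163345  -0.15310972]
 [ 0.57281525 -0.38691835]
 [ 0.34970437 -0.3447432 ]
 [ 0.39620835 -0.11252863]] [np.float64(0.22383553680804338), np.float64(0.23782430601609733), np.float64(0.22706212550090246), np.float64(0.23682531372149251)]
yaw -1.7586458431570182 o [ 0.48376562 -0.24932498] res [[ 2.81764938  0.1978528 ]
 [ 1.51769851 -1.77146206]
 [-1.32528388 -0.99488012]
 [-3.01006401  2.56848938]]
hinge [ 0.6278478  -0.13929623] notch [ 0.39692527 -0.06893442]
door pts in kiln frame rel hinge [[-0.14746664 -0.17730117]
 [-0.01806624  0.00132555]
 [-0.17306887 -0.08706487]
 [-0.13226943 -0.11713836]] world [[ 0.48120459  0.03868659]
 [ 0.63252384 -0.12179535]
 [ 0.5746346   0.04698711]
 [ 0.537471    0.01252152]]
angle 0.629225772948548 0.2306124785422212
0.183664390248438 0.18796808239698568 0.6225634901707577
```

```bash
cat >> h.py <<'E'
K0=np.array([.48377,-.24932]); YAW=-1.7586
rot=lambda a:np.array([[np.cos(a),-np.sin(a)],[np.sin(a),np.cos(a)]])
HINGE=K0+rot(YAW)@[-.135,.121]
def handle(a,out=.066,along=.176): return HINGE+rot(YAW-a)@[-out,-along]
def baryaw(a): return YAW+np.pi/2-a
def pose():
    s=manip.state(); return np.array(s["ee_pos"]),R.from_quat(s["tool_rot"]).as_matrix()
def rows(path,start=None):
    """path: list of (x,y,z,yaw of tool y); prints rows for a tool pointing down"""
    p,M=pose(); y=np.arctan2(M[1,1],M[0,1])
    if start is not None: p,y=np.array(start[:3]),start[3]
    for q in path:
        d=np.array(q[:3])-p; c,s=np.cos(y),np.sin(y)
        ty=np.array([c,s,0]); tz=np.array([0,0,-1.]); tx=np.cross(ty,tz)
        w=q[3]-y
        print(np.round([tx@d/.025,ty@d/.025,tz@d/.025,-np.degrees(w)/5],2).tolist())
        p,y=np.array(q[:3]),q[3]
E
python3 - <<'E'
from h import *
print(handle(.627), baryaw(.627)); p,M=pose(); y0=np.arctan2(M[1,1],M[0,1]); print(y0,M)
t=np.r_[.556,.030,.30,baryaw(.627)]; s=np.r_[p,y0]
print(s,t)
N=26; rows([s+(t-s)*k/N for k in range(1,N+1)])
E
```

```text
[0.55513016 0.0340481 ] -0.8148036732051034
1.3309922524937587 [[-9.71384516e-01  2.37512071e-01 -3.71456725e-04]
 [ 2.37512359e-01  9.71383544e-01 -1.37462123e-03]
 [ 3.43378153e-05 -1.42351134e-03 -9.99998986e-01]]
[0.14831376 0.60672777 0.30321669 1.33099225] [ 0.556       0.03        0.3        -0.81480367]
[-0.82, -0.71, 0.0, 0.95]
[-0.88, -0.64, 0.0, 0.95]
[-0.93, -0.57, 0.0, 0.95]
[-0.97, -0.49, 0.0, 0.95]
[-1.01, -0.41, 0.0, 0.95]
[-1.04, -0.32, 0.0, 0.95]
[-1.06, -0.24, 0.0, 0.95]
[-1.08, -0.15, 0.0, 0.95]
[-1.08, -0.06, 0.0, 0.95]
[-1.09, 0.03, 0.0, 0.95]
[-1.08, 0.12, 0.0, 0.95]
[-1.07, 0.21, 0.0, 0.95]
[-1.05, 0.29, 0.0, 0.95]
[-1.02, 0.38, 0.0, 0.95]
[-0.98, 0.46, 0.0, 0.95]
[-0.94, 0.54, 0.0, 0.95]
[-0.89, 0.62, 0.0, 0.95]
[-0.84, 0.69, 0.0, 0.95]
[-0.78, 0.76, 0.0, 0.95]
[-0.72, 0.82, 0.0, 0.95]
[-0.65, 0.87, 0.0, 0.95]
[-0.57, 0.92, 0.0, 0.95]
[-0.49, 0.97, 0.0, 0.95]
[-0.41, 1.01, 0.0, 0.95]
[-0.33, 1.04, 0.0, 0.95]
[-0.24, 1.06, 0.0, 0.95]
```

Call:
arm_command([
  [-0.82,-0.71,0,0.95],
  [-0.88,-0.64,0,0.95],
  [-0.93,-0.57,0,0.95],
  [-0.97,-0.49,0,0.95],
  [-1,-0.41,0,0.95],
], claw=1, squeeze=30)

```text
time: 0.72
ee_pos: [0.2271, 0.4953, 0.3036]
tool_rot: [0.323, 0.947, -0.0, -0.0]
ft_force: [0.8, -0.2, 1.5]
opening: 0.0854
gripper_force: 0.0
```

Call:
arm_command([
  [-1,-0.32,0,0.95],
  [-1,-0.24,0,0.95],
  [-1,-0.15,0,0.95],
  [-1,-0.06,0,0.95],
  [-1,0.03,0,0.95],
])

```text
time: 1.35
ee_pos: [0.2995, 0.3907, 0.3037]
tool_rot: [0.51, 0.86, -0.0, -0.0]
ft_force: [-0.3, -0.1, 0.7]
opening: 0.0852
gripper_force: 0.0
```

Call:
arm_command([
  [-1,0.12,0,0.95],
  [-1,0.21,0,0.95],
  [-1,0.29,0,0.95],
  [-1,0.38,0,0.95],
  [-0.98,0.46,0,0.95],
])

```text
time: 1.98
ee_pos: [0.3752, 0.2844, 0.3037]
tool_rot: [0.676, 0.736, -0.0, -0.0]
ft_force: [0.2, -0.5, 0.2]
opening: 0.0854
gripper_force: 0.0
```

Call:
arm_command([
  [-0.94,0.54,0,0.95],
  [-0.89,0.62,0,0.95],
  [-0.84,0.69,0,0.95],
  [-0.78,0.76,0,0.95],
  [-0.72,0.82,0,0.95],
])

```text
time: 2.6
ee_pos: [0.453, 0.173, 0.3037]
tool_rot: [0.814, 0.581, -0.0, -0.0]
ft_force: [-0.0, 0.3, 0.2]
opening: 0.0852
gripper_force: 0.0
```

Call:
arm_command([
  [-0.65,0.87,0,0.95],
  [-0.57,0.92,0,0.95],
  [-0.49,0.97,0,0.95],
  [-0.41,1,0,0.95],
  [0,0,0,0],
])

```text
time: 3.22
ee_pos: [0.5151, 0.0836, 0.3036]
tool_rot: [0.898, 0.439, -0.0, 0.0]
ft_force: [0.1, 0.0, -0.5]
opening: 0.0855
gripper_force: 0.0
```

Run:
```python
from h import *
i=optics.get_image("side")[180:340,250:450]
cv2.imwrite("pics/s1.png",cv2.resize(i,None,fx=4,fy=4,interpolation=cv2.INTER_CUBIC)[:600])
h=handle(.627); print((proj("side",[[.5555,.032,.146],[.5746,.0470,.146],[.5375,.0125,.146],[*handle(.627,.015,.232),.195],[*HINGE,.195]])-[250,180])*4)
p,M=pose(); y0=np.arctan2(M[1,1],M[0,1]); s=np.r_[p,y0]; t=np.r_[.5555,.031,.28,baryaw(.627)]
rows([s+(t-s)*k/3 for k in (1,2,3)])
```

```text
[[220.52727526 130.37218537]
 [226.36337416 110.07865252]
 [220.10592067 153.66098626]
 [130.02069591 110.40206972]
 [481.66766958 148.88484201]]
[-0.23, 0.87, 0.31, 0.59]
[-0.18, 0.88, 0.31, 0.59]
[-0.13, 0.89, 0.31, 0.59]
```

View pics/s1.png

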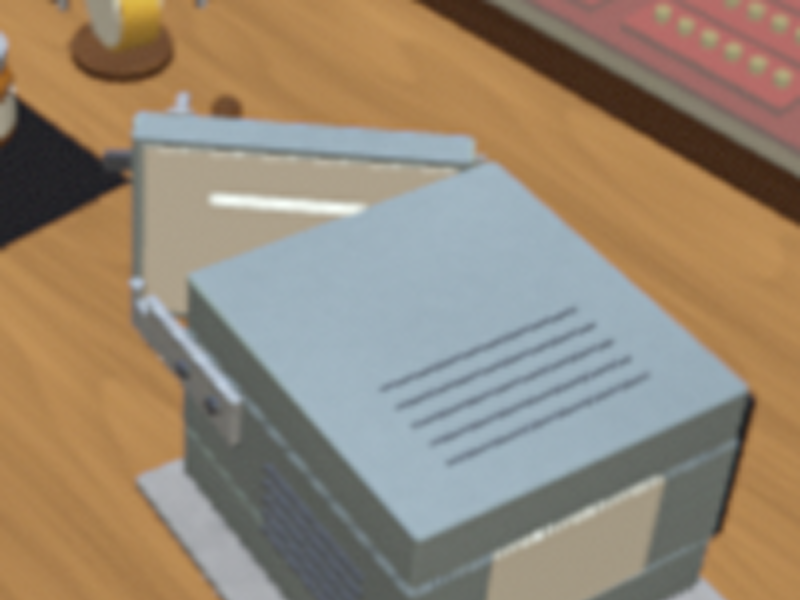

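The side view puts the door's outer top corner at (135,113) in the crop against a predicted (130,110). The handle tip is at (227,103) against (226,110), so the model agrees to a few mm. I'll move over the handle and descend.

Call:
arm_command([
  [-0.23,0.87,0.3,0.6],
  [-0.18,0.88,0.3,0.6],
  [-0.13,0.89,0.3,0.6],
  [0,0,0,0],
])

```text
time: 3.78
ee_pos: [0.5566, 0.0297, 0.2803]
tool_rot: [0.93, 0.367, -0.001, -0.0]
ft_force: [0.3, -0.3, 0.4]
opening: 0.0853
gripper_force: 0.0
```

Run:
```python
from h import *
p,M=pose(); print(p,np.arctan2(M[1,1],M[0,1]),baryaw(.627))
i=optics.get_image("top")[165:265,270:400]
cv2.imwrite("pics/t2.png",cv2.resize(i,None,fx=6,fy=6,interpolation=cv2.INTER_CUBIC))
```

```text
[0.55655283 0.0297349  0.28033311] -0.8189308432799288 -0.8148036732051034
```

View pics/t2.png

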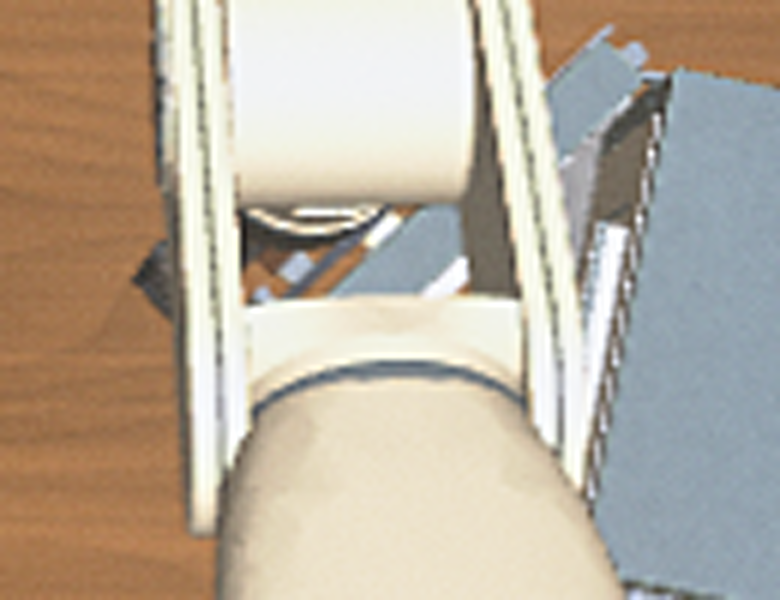

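The arm hides the handle from the top camera here, though the grasp pose matches the measurement. I'll descend slowly and watch the force.

Call:
arm_command([
  [0.1,-0.05,0.8,0],
  [0,0,0.8,0],
  [0,0,0.6,0],
  [0,0,0.5,0],
  [0,0,0.45,0],
])

```text
time: 4.45
ee_pos: [0.5568, 0.0341, 0.2022]
tool_rot: [0.93, 0.369, 0.0, 0.0]
ft_force: [-0.3, 0.6, 0.3]
opening: 0.0855
gripper_force: 0.0
```

Call:
arm_command([
  [0,0,0.05,0],
  [0,0,0,0],
  [0,0,0,0],
  [0,0,0,0],
  [0,0,0,0],
], claw=0, squeeze=25)

```text
time: 5.08
ee_pos: [0.5572, 0.0337, 0.202]
tool_rot: [0.93, 0.369, 0.001, 0.0]
ft_force: [1.0, -3.0, 3.3]
opening: 0.0212
gripper_force: 26.2
```

The handle is gripped at an opening of 21 mm. Next I'll lift the bar 18 mm.

Call:
arm_command([
  [0,0,-0.2,0],
  [0,0,-0.2,0],
  [0,0,-0.2,0],
  [0,0,-0.12,0],
  [0,0,0,0],
])

```text
time: 5.7
ee_pos: [0.5568, 0.033, 0.2192]
tool_rot: [0.93, 0.369, -0.0, 0.001]
ft_force: [2.4, -7.3, -5.2]
opening: 0.0208
gripper_force: 25.0
```

Run:
```python
from h import *
s=manip.state(); p,M=pose(); y=np.arctan2(M[1,1],M[0,1]); print(p,y,s["torque"])
# infer angle from handle position
d=(p[:2]-HINGE); k=rot(-YAW)@d; r=np.hypot(*k)
out=np.sqrt(max(r*r-.176**2,0)); a=(np.arctan2(-.176,-out)-np.arctan2(k[1],k[0]))%(2*np.pi); print("r",r,"a",a,"out",out)
# arc about hinge, from current pose
def go(t): 
    q=HINGE+rot(t)@d; return np.r_[q,p[2],y+t]
rows([go(t) for t in np.arange(1,20)*a/18])
```

```text
[0.55677314 0.03303064 0.21921156] -0.8154561601493355 [-1.06636892 -0.40214607  0.00702672]
r 0.18639762126429413 a 0.6562028522261576 out 0.06138463336200059
[-0.26, -0.09, 0.0, -0.42]
[-0.26, -0.09, 0.0, -0.42]
[-0.26, -0.09, 0.0, -0.42]
[-0.26, -0.09, 0.0, -0.42]
[-0.26, -0.09, 0.0, -0.42]
[-0.26, -0.09, 0.0, -0.42]
[-0.26, -0.09, 0.0, -0.42]
[-0.26, -0.09, 0.0, -0.42]
[-0.26, -0.09, 0.0, -0.42]
[-0.26, -0.09, 0.0, -0.42]
[-0.26, -0.09, 0.0, -0.42]
[-0.26, -0.09, 0.0, -0.42]
[-0.26, -0.09, 0.0, -0.42]
[-0.26, -0.09, 0.0, -0.42]
[-0.26, -0.09, 0.0, -0.42]
[-0.26, -0.09, 0.0, -0.42]
[-0.26, -0.09, 0.0, -0.42]
[-0.26, -0.09, 0.0, -0.42]
[-0.26, -0.09, 0.0, -0.42]
```

Call:
arm_command([
  [0,0,-0.12,0],
  [-0.26,-0.09,0,-0.42],
  [-0.26,-0.09,0,-0.42],
  [-0.26,-0.09,0,-0.42],
  [-0.26,-0.09,0,-0.42],
])

```text
time: 6.32
ee_pos: [0.5328, 0.0204, 0.2224]
tool_rot: [0.9, 0.436, 0.0, 0.001]
ft_force: [5.8, -8.5, -5.3]
opening: 0.0211
gripper_force: 25.4
```

Call:
arm_command([
  [-0.26,-0.09,0,-0.42],
  [-0.26,-0.09,0,-0.42],
  [-0.26,-0.09,0,-0.42],
  [-0.26,-0.09,0,-0.42],
  [-0.26,-0.09,0,-0.42],
])

```text
time: 6.95
ee_pos: [0.5055, 0.0001, 0.2225]
tool_rot: [0.856, 0.517, 0.001, 0.001]
ft_force: [5.7, -5.6, -6.0]
opening: 0.0209
gripper_force: 25.4
```

```bash
cat >> h.py <<'E'
def where():
    s=manip.state(); p,M=pose(); y=np.arctan2(M[1,1],M[0,1]); d=p[:2]-HINGE; k=rot(-YAW)@d; r=np.hypot(*k)
    print("t",s["time"],"p",p,"tool-yaw angle",YAW+np.pi/2-y,"r",r,"pos angle",(np.arctan2(-.176,-.063)-np.arctan2(k[1],k[0])+np.pi)%(2*np.pi)-np.pi)
    print("f tool",M.T@s["ft_force"],"m tool",M.T@s["torque"],"op",s["opening"])
E
python3 -c "
from h import *
where()"
```

```text
t 6.95 p [5.05470908e-01 1.31884126e-04 2.22467317e-01] tool-yaw angle 0.2968602713574266 r 0.1855071730506291 pos angle 0.31884998563006484
f tool [-2.2447822   7.64015975  6.04216914] m tool [-1.0117627  -0.37595185  0.1032896 ] op 0.020851785571137284
```

Call:
arm_command([
  [-0.26,-0.08,0,-0.42],
  [-0.26,-0.08,0,-0.42],
  [-0.26,-0.08,0,-0.42],
  [-0.26,-0.08,0,-0.42],
  [-0.2,-0.06,0,-0.32],
])

```text
time: 7.58
ee_pos: [0.4833, -0.0237, 0.2223]
tool_rot: [0.808, 0.589, -0.0, -0.0]
ft_force: [1.0, 0.6, -3.4]
opening: 0.0211
gripper_force: 25.5
```

Run:
```python
from h import *
where()
im=np.hstack([cv2.resize(optics.get_image("side")[190:290,260:360],(400,400),interpolation=2),cv2.resize(optics.get_image("top")[170:270,300:400],(400,400),interpolation=2)])
cv2.imwrite("pics/m3.png",im)
```

```text
t 7.575 p [ 0.48325276 -0.02372996  0.2222773 ] tool-yaw angle 0.12268627000819593 r 0.18509570052530952 pos angle 0.1426839548050891
f tool [0.86386055 0.80284411 3.40822019] m tool [-0.01819118  0.04367489  0.08851779] op 0.021089870387165865
```

View pics/m3.png

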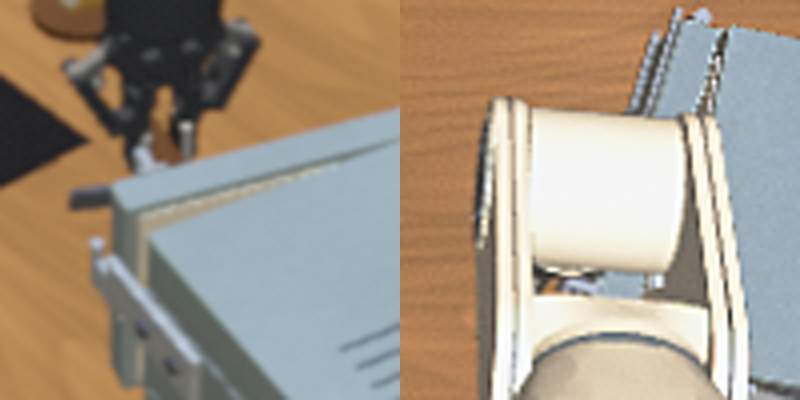

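The side half of the picture shows the door nearly shut. The raised bar end at (75,198) is well above the horn tip at (98,243). I'll continue slowly.

Call:
arm_command([
  [-0.14,-0.05,0,-0.22],
  [-0.14,-0.05,0,-0.22],
  [-0.14,-0.05,0,-0.22],
  [-0.12,-0.04,0,-0.19],
  [-0.1,-0.03,0,-0.16],
])

```text
time: 8.3
ee_pos: [0.4734, -0.0376, 0.2223]
tool_rot: [0.781, 0.624, -0.0, -0.0]
ft_force: [-1.5, 1.7, -3.3]
opening: 0.0204
gripper_force: 25.6
```

Call:
arm_command([
  [-0.06,-0.02,0,-0.1],
  [-0.06,-0.02,0,-0.1],
  [-0.06,-0.02,0,-0.1],
])

```text
time: 8.68
ee_pos: [0.4709, -0.0416, 0.2222]
tool_rot: [0.773, 0.634, -0.0, -0.001]
ft_force: [-4.1, 3.2, -1.4]
opening: 0.021
gripper_force: 25.7
```

```bash
python3 -c "
from h import *
where()"
```

```text
t 8.675 p [ 0.47094557 -0.04156604  0.22223399] tool-yaw angle 0.008685318065732417 r 0.18484325743578855 pos angle 0.025469870166033637
f tool [ 2.33291038 -4.63266209  1.44003077] m tool [0.68248767 0.3985545  0.0031495 ] op 0.02097845328381639
```

Call:
arm_command([
  [-0.06,-0.04,0,-0.08],
  [-0.06,-0.04,0,-0.06],
  [-0.06,-0.03,0,0],
])

```text
time: 9.05
ee_pos: [0.47, -0.0431, 0.2229]
tool_rot: [0.77, 0.638, 0.004, -0.0]
ft_force: [9.0, 29.7, -7.1]
opening: 0.0209
gripper_force: 25.3
```

```bash
python3 -c "
from h import *
where()"
```

```text
t 9.05 p [ 0.46997405 -0.04307981  0.22289065] tool-yaw angle -0.00028246603336079534 r 0.1848764022495652 pos angle 0.01574134705504937
f tool [30.8108109   3.28303344  7.35344337] m tool [-0.1321771   4.84728331  0.06438233] op 0.02087929467290917
```

The door is against its stop: the yaw-based angle is about 0 and the outward force is 31 N. I'll ease the press and lower the bar.

Call:
arm_command([
  [0.06,0,0,0],
  [0,0,0.15,0],
  [0,0,0.15,0],
  [0,0,0.15,0],
  [0,0,0,0],
])

```text
time: 9.68
ee_pos: [0.4692, -0.0425, 0.2116]
tool_rot: [0.77, 0.638, 0.002, -0.0]
ft_force: [-0.4, 16.6, 0.3]
opening: 0.021
gripper_force: 26.6
```

```bash
python3 -c "
from h import *
where()
cv2.imwrite('pics/s4.png',cv2.resize(optics.get_image('side')[190:290,250:350],(500,500),interpolation=2))"
```

```text
t 9.675 p [ 0.46921891 -0.0424862   0.21162157] tool-yaw angle -0.0014428665132289187 r 0.18583017832524298 pos angle 0.01635457407665042
f tool [16.27669574 -3.48888899 -0.26929949] m tool [0.28166668 2.56301304 0.20158957] op 0.020993336989905038
```

View pics/s4.png

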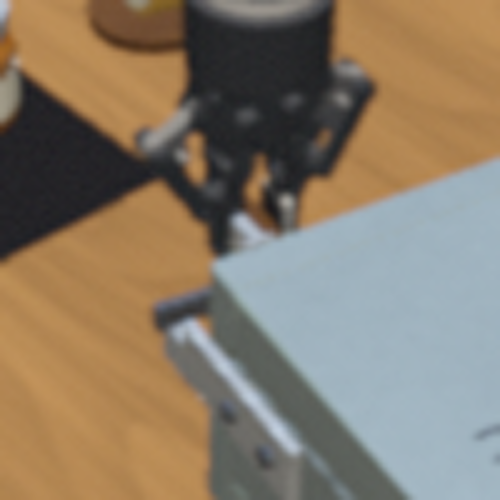

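```bash
python3 -c "
from h import *
c=lambda P:np.round((proj('side',P)-[250,190])*5)
k=lambda x,y,z:[*(K0+rot(YAW)@[x,y]),z]
print('notch floor',c([k(-.161,-.119,.142)]),'horn tops',c([k(-.167,-.119,.155),k(-.175,-.119,.155)]))
for a in(0,.03,.07): print(a,'bar end top out/in, z lift 5mm',c([[*handle(a,.029,.264),.158+.011],[*handle(a,.023,.264),.158+.011],[*handle(a,.029,.234),.169]]),'door corner',c([[*handle(a,.015,.232),.195]]))
"
```

```text
notch floor [[176. 335.]] horn tops [[170. 308.]
 [162. 299.]]
0 bar end top out/in, z lift 5mm [[131. 306.]
 [136. 313.]
 [183. 287.]] door corner [[202. 261.]]
0.03 bar end top out/in, z lift 5mm [[125. 296.]
 [130. 303.]
 [178. 278.]] door corner [[195. 253.]]
0.07 bar end top out/in, z lift 5mm [[118. 283.]
 [123. 290.]
 [172. 266.]] door corner [[188. 242.]]
```

The projections match the bar being behind the horn, since it hides the horn in this view. I'll keep lowering to level.

Call:
arm_command([
  [0,0,0.08,0],
  [0,0,0.08,0],
  [0,0,0.06,0],
  [0,0,0,0],
])

```text
time: 10.22
ee_pos: [0.4691, -0.0425, 0.2064]
tool_rot: [0.77, 0.638, 0.002, -0.0]
ft_force: [-1.0, 16.9, 4.2]
opening: 0.0209
gripper_force: 27.3
```

```bash
python3 -c "
from h import *
where()"
```

```text
t 10.225 p [ 0.46912165 -0.04246282  0.20642684] tool-yaw angle -0.0014048997225593052 r 0.18592537429435693 pos angle 0.016189406413420038
f tool [16.38717481 -4.14709627 -4.18718832] m tool [0.55220897 2.55840229 0.22227793] op 0.020947529040405536
```

Call:
arm_command([
  [0,0,0.06,0],
  [0,0,0.04,0],
  [0,0,0,0],
])

```text
time: 10.6
ee_pos: [0.4692, -0.0424, 0.2059]
tool_rot: [0.77, 0.638, 0.002, -0.0]
ft_force: [-9.2, 18.0, 29.8]
opening: 0.0208
gripper_force: 29.9
```

```bash
python3 -c "
from h import *
where()"
```

```text
t 10.6 p [ 0.46917252 -0.04242698  0.20588297] tool-yaw angle -0.0015051026372860654 r 0.1859006260839817 pos angle 0.01649649153103283
f tool [ 16.05393245 -12.32656123 -29.74358696] m tool [2.12776731 2.40886528 0.26903523] op 0.020781126508463057
```

The bar bottomed firmly at the level height (0.206). I'll unload, open and withdraw upward.

Call:
arm_command([
  [0.03,0,-0.08,0],
  [0,0,0,0],
])

```text
time: 10.85
ee_pos: [0.4691, -0.0423, 0.2062]
tool_rot: [0.77, 0.638, 0.001, 0.0]
ft_force: [-3.5, 12.3, 7.6]
opening: 0.0211
gripper_force: 27.8
```

Call:
arm_command([
  [0,0,0,0],
  [0,0,0,0],
  [0,0,0,0],
  [0,0,0,0],
  [0,0,0,0],
], claw=1)

```text
time: 11.48
ee_pos: [0.4684, -0.0434, 0.2051]
tool_rot: [0.769, 0.639, -0.0, 0.0]
ft_force: [0.1, -0.2, -0.0]
opening: 0.0855
gripper_force: 0.0
```

Call:
arm_command([
  [0,0,-0.4,0],
  [0,0,-0.8,0],
  [0,0,-1,0],
  [0,0,-1,0],
  [0.5,0,-1,0],
])

```text
time: 12.1
ee_pos: [0.4706, -0.0313, 0.3117]
tool_rot: [0.77, 0.638, 0.0, 0.0]
ft_force: [1.1, 0.4, -0.0]
opening: 0.0854
gripper_force: 0.0
```

Call:
arm_command([
  [1,0,-0.5,0],
  [1,0,0,0],
  [1,0,0,0],
  [1,0,0,0],
  [1,0,0,0],
])

```text
time: 12.72
ee_pos: [0.4937, 0.0926, 0.3234]
tool_rot: [0.769, 0.639, 0.0, 0.0]
ft_force: [-0.2, -0.2, -1.0]
opening: 0.0853
gripper_force: 0.0
```

Call:
arm_command([
  [1,0,0,0],
  [1,0,0,0],
  [1,0,0,0],
  [0.5,0,0,0],
  [0,0,0,0],
])

```text
time: 13.35
ee_pos: [0.5097, 0.1782, 0.3229]
tool_rot: [0.769, 0.639, 0.0, 0.0]
ft_force: [-0.4, 0.2, -0.3]
opening: 0.085
gripper_force: 0.0
```

Run:
```python
from h import *
where()
im=np.hstack([cv2.resize(optics.get_image("side")[190:290,260:360],(400,400),interpolation=2),cv2.resize(optics.get_image("top")[170:270,300:400],(400,400),interpolation=2)])
cv2.imwrite("pics/m5.png",im)
```

```text
t 13.35 p [0.50968759 0.17818854 0.32290571] tool-yaw angle -0.004166209560534484 r 0.3387490308146627 pos angle 0.6829463935135589
f tool [ 0.15442864 -0.39125181  0.31012335] m tool [-0.03355286  0.01591363 -0.00640655] op 0.08504418336573254
```

View pics/m5.png

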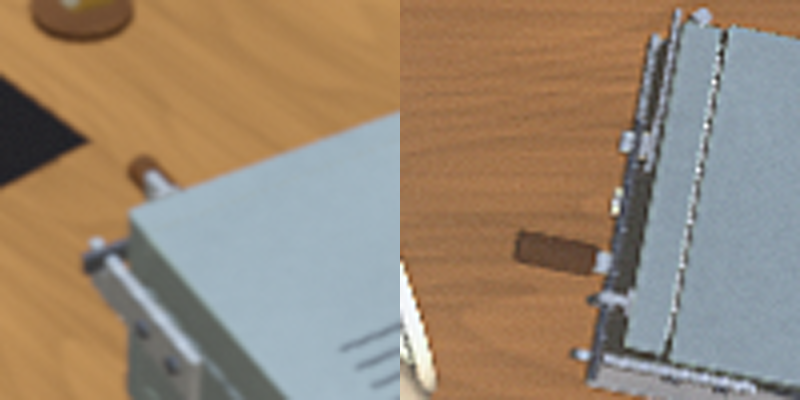

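The door lies flush and shut. The bar sits in the notch behind the horn: the horn shows at (97,243) in the side view and at (580,354), outside the bar, in the top view. The gripper is clear of everything, so I'll hand in.

```bash
python3 -c "
from workcell import manip
print(manip.hand_in())"
```

```text
the job is handed in; nothing more can be done
None
```

The kiln door is shut and latched, with the bar seated in the notch behind the horn; the gripper let go and moved clear, nothing else on the bench was touched, and I handed the job in at about 13.4 s.

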